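Two cleaning tablets from the dial dispenser

ROBOT

A 6-joint arm with a two-finger parallel gripper is mounted at the origin on the work surface. World frame = base frame: x ahead of the robot, y to its left, z up, the work surface at z = 0. Lengths are in m, angles in rad, forces in N, time in s.
With the tool pointing down it reaches from about 0.325 to 0.775 m from the base axis. Payload 5.5 kg.
Tool frame: the origin (TCP) lies at the very end of the fingers, on their centre line; the grasp point (between the pads) lies bot.pinch_z behind it (bot.pinch_z is the distance from the TCP to the grasp point, in m); x points along the fingers, y is the direction in which the jaws open and shut, and the axes are right-handed (so a half turn about x gives the same grasp; the last joint's range is limited). The gripper opens to 88 mm and grips with 3 to 60 N. Pads are 20 mm wide; open, the fingers measure 115 mm over their backs; the gripper's body (75 mm by 178 mm) begins 61 mm behind the grasp point.
Start: joints at [1.278, 0.091, 1.231, -0, 1.82, -0.057], TCP at [0.14, 0.583, 0.223] pointing down, gripper open.
Joint ranges: [-2.87, 2.87], [-0.86, 2.18], [0.17, 2.46], [-1.51, 4.65], [0.06, 2.69], [-2.65, 2.65]. Speed limits (rad/s): [2.57, 2.57, 3.01, 3.14, 3.14, 3.14].

INTERFACE

Orientations are given as a rotation vector (axis times angle).
In Python, from station import bot gives the robot as it stands.
- The arm moves only by the tool drive_tool, never from a script. Its argument "steps" is a list that holds one entry, the list of rows, each a list of 7 numbers: the opening, from 0 (shut) to 1 (fully open), then the shift along the world's x, y, z in mm, then the turn, a rotation vector about the world's x, y, z in degrees. In form: [[[grip, tx, ty, tz, rx, ry, rz], ...]]. A call has 1 to 10 rows; each row is the pose to reach, as a shift and turn from the pose commanded when the call began; what a row does not reach only later rows make up. A row lasts 1/10 s, in which the tool goes at most 50 mm and 8.59 degrees, less where a joint would pass 70% of its speed; a pose out of reach is approached as far as the arm can. A call with a gripper value outside its range is refused whole. The fingers move at their own pace and stop on an object; the grip force is fixed at half the most. Time passes only in rows, so rows that repeat a pose let the fingers close. It gives the time, the measured TCP pose, the force and the opening at its end, in the units of the state.
- bot.observe(): the state, without advancing time (a new reading comes with each control period).
- bot.read_camera(name): name is "scene" or "top" or "wrist"; returns the picture (480x640x3 uint8, blue, green, red); there is no depth.
- bot.camera_info(name): a dict with "fx", "fy", "cx", "cy" (pixels), "R" (3x3) and "t" (3): a world point X has camera coordinates R X + t; the wrist camera has in their place "hand_eye" (4x4, takes a point from camera to tool coordinates, whose origin is the TCP and whose axes are the tool frame's). Camera axes: x right, y down, z forward; pixel columns grow to the right and rows downward; lengths in m; the calibration is good to about 2 mm. A picture is of the moment at which its call begins: read the wrist's pose just before it. camera_info takes no time and is no camera call.
- bot.job_done(): hands the job in, once; it reports no verdict.
The state is a dict: "clock": time; "qpos": joint angles; "dq": joint speeds; "joint_efforts": joint torques, N m; "tcp_pos": TCP position; "eef_rot": TCP orientation; "wrist_force": force on the tool from outside, world axes, zero at the start; "wrist_torque": the same for the moment, N m; "grip_width": finger opening in m.
Only numpy, scipy, OpenCV 4.12 (cv2) and the standard library are available. Lean on these libraries where they do the work, as an engineer would, in place of code of your own. Each camera call takes 0.05 s, during which the arm holds its last target.

TASK

Slowly turn the orange dial of the tablet dispenser clockwise (seen from above) until the first green denture tablet drops out of the side opening into the steel cup; stop there for about a second so that it comes to rest, with the second tablet still in the drum. Then turn on the same way until the second tablet has dropped into the cup too, and let go of the dial; the cup stays standing where it is.

Things in the scene. Friction and masses are not known exactly. Their poses are not given: they have to be found in the camera images.
- dial: Turning drum: 8 pockets under a clear lid, orange bar grip on top, 60 x 16 mm, 38 mm high. Origin on the turning axis mid-bar, 146 mm up (lid top 20 mm below, bar top 18 mm above). x along the bar, y across, z up. Stiff (0.05 N m), stays where left; turns clockwise 2.4 rad from the start, stop just the other way. First tablet drops after 0.2-0.7 rad, the second about 0.8 rad later. Housing is fixed.
- cup: Stainless steel cup, 84 mm across at the rim, 75 mm tall, open at the top, already standing on the dispenser's foot beneath the side opening, its centre about 58 mm from the dial's axis. Loose, empty. Origin at the centre of its underside, z up.
- tablet1: First green denture tablet to drop: a flat disc 24 mm in diameter, 8 mm thick, about 12 g, lying in the drum pocket next to the opening under the clear lid, 107 mm above the work surface. Origin at its centre. In the cup it lies below 60 mm.
- tablet2: Second green denture tablet, like the first, in the next pocket behind it (45 degrees counter-clockwise from above). Origin at its centre.
Not all that is in view belongs to the job. Leave any blue look-alike of the cup alone.

How it is judged:
By the outcome, as a careful person would: the job done as asked, in the order asked, and still so for the second after the job is handed in, with the robot touching nothing.
It also fails if it takes over 51 s, if anything falls off the work surface, if the arm or the gripper's body presses on something with over 40 N, if the wrist force passes 120 N, or if a joint passes its speed limit or range.

## Working session

There is one attempt and no reset: what is moved stays moved. The work goes in short steps, Python scripts to look and compute and a tool call to move; the robot and the scene stay as the last step left them, time stands still between calls to the robot, and variables do not carry over. Pictures are saved under pics/ and viewed, and the job is handed in when it is done.

Besides the shell and the picture viewer there is one more tool, called after ">>>" as name(argument=value, ...), one argument or row to a line, values as JSON. drive_tool: Moves the arm, as the interface text tells. Its arguments: {"type":"object","properties":{"steps":{"type":"array","items":{"type":"array","items":{"type":"array","items":{"type":"number"}}}}},"required":["steps"]}

```bash
mkdir -p pics; ls
python3 - <<'E'
from station import bot
import cv2
o=bot.observe(); print(o, bot.pinch_z)
for n in("scene","top","wrist"):
    cv2.imwrite(f"pics/{n}0.png",bot.read_camera(n)); print(n,bot.camera_info(n))
E
```

```text
pics
{'clock': 0.0, 'qpos': array([ 1.27828116e+00,  9.18175162e-02,  1.23186777e+00,  8.05740677e-06,
        1.81979942e+00, -5.67038722e-02]), 'dq': array([ 0.00133735,  0.0013041 ,  0.00148081, -0.0002869 , -0.000697  ,
        0.00026724]), 'joint_efforts': array([-5.97869366e-04, -4.46438599e+01, -4.06446505e+01,  6.98065432e-02,
        2.90422887e-02, -9.06683317e-05]), 'tcp_pos': array([0.14009485, 0.58311042, 0.22154187]), 'eef_rot': array([ 0.18367   ,  1.56319292, -0.1866004 ]), 'wrist_force': array([0.42189208, 0.41339802, 0.86900586]), 'wrist_torque': array([ 0.02022346, -0.01599527, -0.00681967]), 'grip_width': 0.08756447111508028} 0.0187
scene {'fx': 619.1497738386676, 'fy': 619.1497738386676, 'cx': 324.83961025764285, 'cy': 231.93802604514892, 'R': array([[-0.61298731,  0.79001369, -0.01117697],
       [ 0.66028211,  0.50445451, -0.55637504],
       [-0.43390563, -0.3484308 , -0.83085612]]), 't': array([ 0.32041055, -0.37137562,  1.11806727])}
top {'fx': 433.5938343794298, 'fy': 433.5938343794298, 'cx': 324.353443318599, 'cy': 243.8164510188093, 'R': array([[ 6.66218554e-04, -9.99184886e-01, -4.03623544e-02],
       [-9.96504844e-01,  2.70821449e-03, -8.34910910e-02],
       [ 8.35323461e-02,  4.02769049e-02, -9.95690774e-01]]), 't': array([0.07464105, 0.61399531, 0.72288278])}
wrist {'fx': 368.8624513164745, 'fy': 368.8624513164745, 'cx': 318.30771089933165, 'cy': 240.8798700597034, 'hand_eye': array([[ 4.56763426e-04, -2.81216783e-01,  9.59644159e-01,
        -1.63180119e-01],
       [ 9.99999822e-01,  4.95599860e-04, -3.30739623e-04,
         1.24324068e-03],
       [-3.82589978e-04,  9.59644140e-01,  2.81216960e-01,
        -7.54479716e-02],
       [ 0.00000000e+00,  0.00000000e+00,  0.00000000e+00,
         1.00000000e+00]])}
```

View pics/scene0.png

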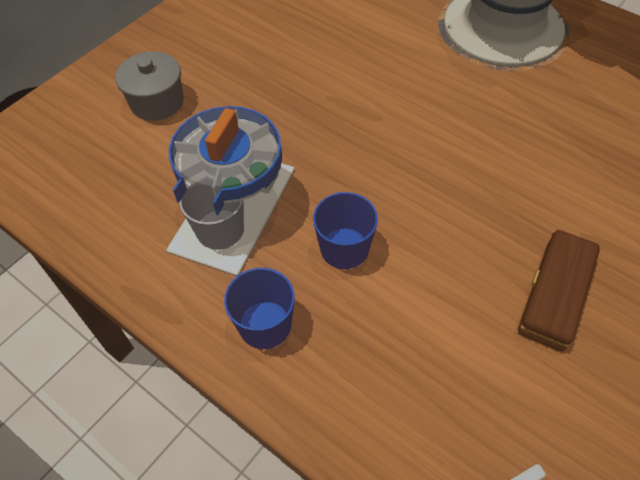

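View pics/top0.png

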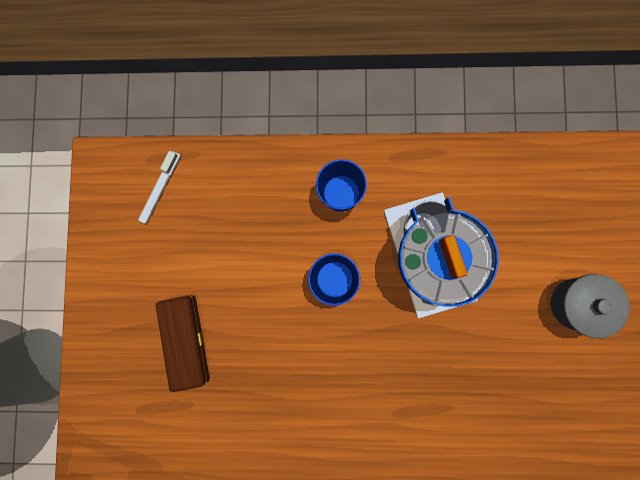

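View pics/wrist0.png

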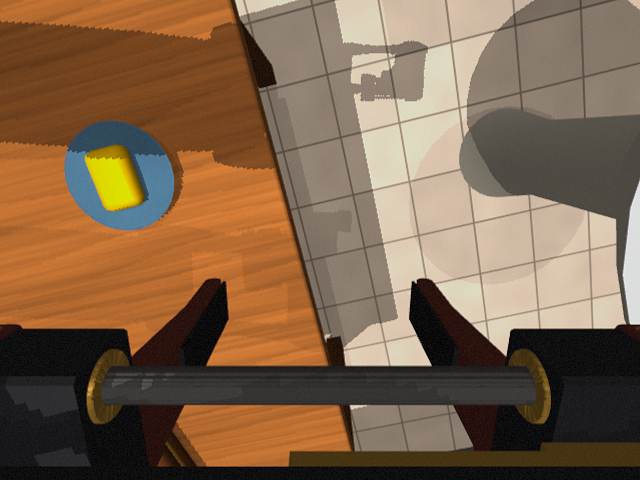

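Scene view: the orange bar is at about (222,135), with the steel cup at (215,215) and the green tablets at (232,184) and (258,170). In the top view the bar is at (453,257) and the tablets at (419,236) and (413,261).

Possible look-alikes in the scene view are the blue cups at (345,230) and (260,308), and the grey lidded pot at (150,85). The only orange bar is the one on the blue-rimmed drum, so that is the dial. I'll check it in a close crop.

```bash
cat > h.py <<'E'
import numpy as np, cv2
from station import bot
def mask(im,roi,lo,hi):
    h=cv2.cvtColor(im,cv2.COLOR_BGR2HSV); m=cv2.inRange(h,lo,hi)
    k=np.zeros_like(m); x0,y0,x1,y1=roi; k[y0:y1,x0:x1]=m[y0:y1,x0:x1]; return k
def ray(name,px):
    c=bot.camera_info(name); R=np.array(c["R"]);t=np.array(c["t"])
    d=R.T@np.array([(px[0]-c["cx"])/c["fx"],(px[1]-c["cy"])/c["fy"],1]); return -R.T@t,d/np.linalg.norm(d)
def plane(name,px,z):
    o,d=ray(name,px); return o+d*(z-o[2])/d[2]
def tri(a,pa,b,pb):
    o1,d1=ray(a,pa);o2,d2=ray(b,pb)
    s=np.linalg.lstsq(np.stack([d1,-d2],1),o2-o1,rcond=None)[0]
    p,q=o1+s[0]*d1,o2+s[1]*d2; return (p+q)/2,np.linalg.norm(p-q)
E
python3 - <<'E'
from h import *
s=cv2.imread("pics/scene0.png");t=cv2.imread("pics/top0.png")
a=cv2.resize(s[100:260,160:300],None,fx=3.5,fy=3.5,interpolation=cv2.INTER_CUBIC)[:560,:400]
b=cv2.resize(t[190:320,380:510],None,fx=3,fy=3,interpolation=cv2.INTER_CUBIC)
c=np.zeros((560,800,3),np.uint8); c[:a.shape[0],:a.shape[1]]=a; c[:390,405:795]=b; cv2.imwrite("pics/crop0.png",c)
print(cv2.cvtColor(t,cv2.COLOR_BGR2HSV)[257,436:472].tolist())
print(cv2.cvtColor(s,cv2.COLOR_BGR2HSV)[130,205:242].tolist())
E
```

```text
[[108, 210, 225], [108, 210, 221], [109, 237, 113], [109, 234, 120], [109, 234, 121], [109, 238, 121], [109, 236, 123], [110, 225, 119], [163, 71, 43], [10, 255, 63], [10, 255, 62], [11, 255, 62], [11, 255, 61], [11, 255, 62], [10, 255, 104], [12, 255, 197], [16, 255, 208], [18, 241, 205], [18, 239, 205], [18, 239, 205], [18, 238, 205], [18, 245, 205], [18, 251, 205], [18, 255, 205], [17, 255, 209], [9, 209, 205], [111, 172, 176], [108, 219, 227], [108, 213, 221], [108, 212, 220], [108, 213, 218], [108, 212, 218], [108, 212, 219], [108, 212, 218], [108, 214, 219], [108, 203, 217]]
[[15, 22, 116], [16, 24, 116], [16, 24, 116], [113, 19, 124], [115, 52, 143], [171, 44, 132], [11, 152, 168], [13, 186, 178], [13, 185, 179], [14, 185, 178], [14, 186, 178], [14, 186, 178], [13, 185, 178], [14, 186, 178], [14, 186, 178], [13, 185, 178], [12, 187, 177], [12, 190, 166], [11, 183, 142], [10, 172, 108], [9, 163, 91], [10, 165, 88], [10, 162, 88], [9, 162, 88], [10, 162, 88], [10, 162, 88], [10, 162, 88], [9, 159, 88], [9, 155, 87], [9, 160, 86], [10, 157, 86], [10, 159, 85], [10, 159, 85], [158, 55, 69], [114, 112, 98], [113, 130, 106], [112, 122, 107]]
```

View pics/crop0.png

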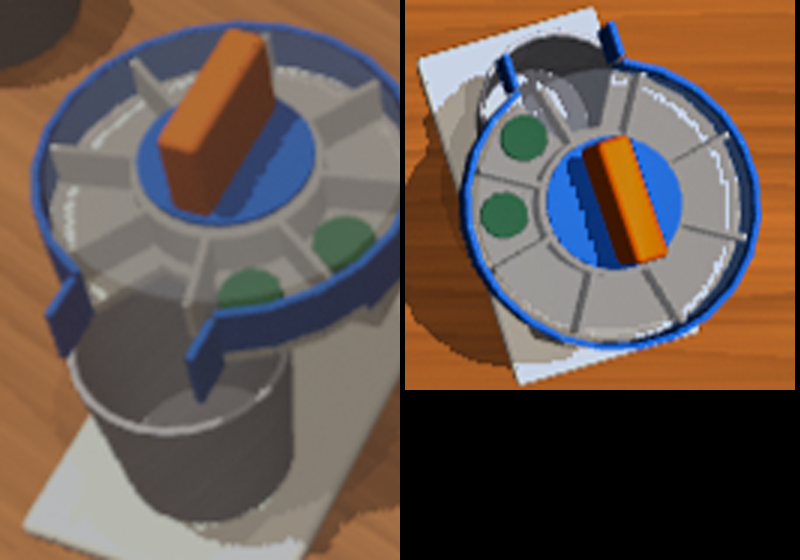

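The crop confirms the choice: an orange bar on the blue hub, two green tablets just counter-clockwise of the opening, and the steel cup below it. Next I'll measure the bar.

Run:
```python
from h import *
s=cv2.imread("pics/scene0.png");t=cv2.imread("pics/top0.png")
def big(m):
    c=max(cv2.findContours(m,cv2.RETR_EXTERNAL,cv2.CHAIN_APPROX_NONE)[0],key=cv2.contourArea); r=cv2.minAreaRect(c); return r,cv2.boxPoints(r)
rt,bt=big(mask(t,(436,230,475,285),(8,200,150),(22,255,255)))
rs,bs=big(mask(s,(200,105,245,165),(8,120,125),(20,255,255)))
print(rt,rs); print(tri("top",rt[0],"scene",rs[0]))
P=np.array([plane("top",p,.164) for p in bt]); print(P.round(4)); print("top c",P.mean(0))
Q=np.array([plane("scene",p,.164) for p in bs]); print(Q.round(4)); print("sc c",Q.mean(0))
for X in(P,Q):
    e=[X[1]-X[0],X[2]-X[1]]; l=max(e,key=np.linalg.norm); print([round(np.linalg.norm(v),4) for v in e],"ang",np.degrees(np.arctan2(l[1],l[0])))
# blue hub / tablets
for n,im,rois in(("top",t,[(405,225,430,247),(400,249,424,275)]),("scene",s,[(218,170,246,192),(247,157,273,180)])):
    for r in rois:
        m=mask(im,r,(60,60,30),(88,255,200));M=cv2.moments(m,True); px=(M['m10']/M['m00'],M['m01']/M['m00']);print(n,px,plane(n,px,.111))
# blue ring outer, in top
m=mask(t,(395,190,505,310),(100,120,60),(125,255,255)); c=max(cv2.findContours(m,cv2.RETR_EXTERNAL,cv2.CHAIN_APPROX_NONE)[0],key=cv2.contourArea)
print(cv2.fitEllipse(cv2.convexHull(c)))
o=bot.observe(); from scipy.spatial.transform import Rotation as Ro
print(Ro.from_rotvec(o['eef_rot']).as_matrix().round(3))
```

```text
((455.35003662109375, 256.0500183105469), (42.05829620361328, 10.11928939819336), 71.56504821777344) ((219.72377014160156, 125.6385269165039), (10.972469329833984, 40.569793701171875), 31.75948143005371)
(array([ 0.58516199, -0.11496726,  0.16058082]), np.float64(8.845887803217665e-05))
[[ 0.6107 -0.0989  0.164 ]
 [ 0.6152 -0.1123  0.164 ]
 [ 0.5595 -0.1292  0.164 ]
 [ 0.5551 -0.1159  0.164 ]]
top c [ 0.58512344 -0.11408027  0.164     ]
[[ 0.6159 -0.1108  0.164 ]
 [ 0.5571 -0.1301  0.164 ]
 [ 0.5575 -0.1138  0.164 ]
 [ 0.6158 -0.0953  0.164 ]]
sc c [ 0.58659626 -0.11249804  0.164     ]
[np.float64(0.0141), np.float64(0.0582)] ang -163.1117515889119
[np.float64(0.0619), np.float64(0.0163)] ang -161.8542897608618
top (419.1923076923077, 235.52197802197801) [ 0.61933863 -0.07409023  0.111     ]
top (412.6378378378378, 261.3297297297297) [ 0.57999553 -0.0635315   0.111     ]
scene (230.88059701492537, 182.2910447761194) [ 0.61808314 -0.07497957  0.111     ]
scene (257.50299401197606, 168.65868263473052) [ 0.58084086 -0.062861    0.111     ]
((446.49127197265625, 254.73228454589844), (96.58778381347656, 108.10950469970703), 140.53115844726562)
[[-0.     0.234  0.972]
 [-0.001  0.972 -0.234]
 [-1.    -0.001 -0.   ]]
```

The dial axis is at about (0.5855, -0.1135). The bar top triangulates to z 0.161 against 0.164 in the text. The bar lies at 17.5°, with a measured size of 60×15 mm.

The jaws need to be at 107.5°, a turn of +31°. That puts q6 at about -118°, which leaves the whole clockwise range free.

>>> drive_tool(
  steps=[
    [[1,15,-23,0,0,0,1],[1,37,-58,0,0,0,2.5],[1,60,-94,0,0,0,4],[1,83,-130,0,0,0,6],[1,107,-167,0,0,0,8],[1,131,-205,0,0,0,10],[1,155,-243,0,0,0,12],[1,179,-280,0,0,0,14],[1,203,-318,0,0,0,16],[1,227,-355,0,0,0,18]],
  ],
)

```text
clock: 1.15
tcp_pos: [0.3677, 0.2267, 0.2225]
eef_rot: [-0.063, 1.57, 0.063]
wrist_force: [1.5, -0.5, 0.4]
grip_width: 0.0876
```

>>> drive_tool(
  steps=[
    [[1,24,-38,0,0,0,2],[1,48,-75,0,0,0,4],[1,72,-112,0,0,0,6],[1,96,-150,0,0,0,8],[1,120,-188,0,0,0,10],[1,144,-226,0,0,0,11],[1,168,-264,0,0,0,12],[1,190,-298,0,0,0,12.5],[1,206,-325,0,0,0,13],[1,214,-338,0,0,0,13]],
  ],
)

```text
clock: 2.15
tcp_pos: [0.5817, -0.1119, 0.2214]
eef_rot: [-0.238, 1.559, 0.238]
wrist_force: [-0.1, -0.0, -0.0]
grip_width: 0.0877
```

>>> drive_tool(
  steps=[
    [[0.7,2,-2,0,0,0,0],[0.7,4,-4,0,0,0,0],[0.7,4,-4,0,0,0,0]],
  ],
)

```text
clock: 2.45
tcp_pos: [0.585, -0.1124, 0.223]
eef_rot: [-0.24, 1.557, 0.241]
wrist_force: [0.2, 0.3, -0.1]
grip_width: 0.0673
```

Run:
```python
from h import *
from scipy.spatial.transform import Rotation as Ro
o=bot.observe();R=Ro.from_rotvec(o['eef_rot']).as_matrix()
print(o['clock'],o['tcp_pos'],o['qpos'],R.round(3),np.degrees(np.arctan2(R[1,1],R[0,1])),o['wrist_force'],o['grip_width'])
w=bot.read_camera("wrist");cv2.imwrite("pics/w1.png",w)
np.savez("w1.npz",p=o['tcp_pos'],R=R)
c=bot.camera_info("wrist");H=np.array(c["hand_eye"])
def proj(X):
    x=R.T@(np.array(X)-o['tcp_pos']); x=H[:3,:3].T@(x-H[:3,3]); return x[0]/x[2]*c["fx"]+c["cx"],x[1]/x[2]*c["fy"]+c["cy"]
print(proj([.5855,-.1135,.164]))
```

```text
2.45 [ 0.58502711 -0.1124221   0.2229706 ] [-2.47135250e-01  7.93079709e-02  1.24255316e+00  3.16533579e-04
  1.81951165e+00 -2.12432142e+00] [[ 0.    -0.302  0.953]
 [ 0.     0.953  0.302]
 [-1.     0.     0.   ]] 107.55931253013017 [ 0.1921981   0.28176152 -0.05877884] 0.06726995676620487
(np.float64(316.1990755838052), np.float64(256.1498718667585))
```

View pics/w1.png

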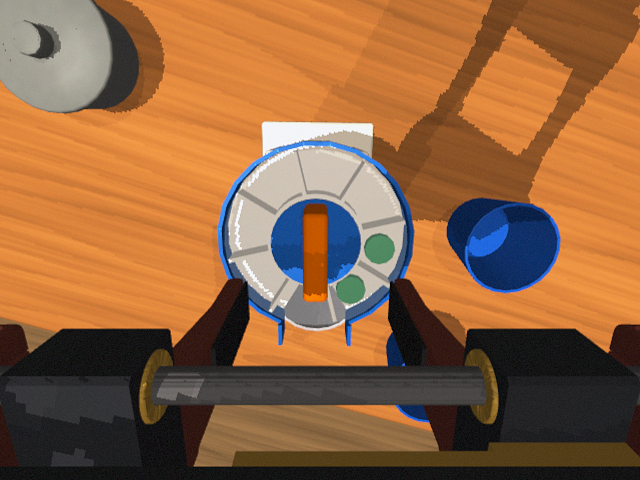

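The wrist view agrees: the bar is upright in the image at column 315, rows about 205–300, and its predicted centre is (316,256). The jaws are aligned, so I'll descend.

>>> drive_tool(
  steps=[
    [[0.5,0.5,-1,-10,0,0,0],[0.5,0.5,-1,-25,0,0,0],[0.5,0.5,-1,-42,0,0,0],[0.5,0.5,-1,-60,0,0,0],[0.5,0.5,-1,-75,0,0,0],[0.5,0.5,-1,-83,0,0,0],[0.5,0.5,-1,-86,0,0,0],[0.5,0.5,-1,-86,0,0,0]],
  ],
)

```text
clock: 3.3
tcp_pos: [0.5856, -0.1145, 0.1364]
eef_rot: [-0.24, 1.558, 0.24]
wrist_force: [-0.6, -0.4, 0.6]
grip_width: 0.044
```

Run:
```python
from h import *
cv2.imwrite("pics/w2.png",bot.read_camera("wrist"))
o=bot.observe();print(o['tcp_pos'],o['wrist_force'],o['grip_width'])
```

```text
[ 0.58590122 -0.11461762  0.13718444] [ 0.10728117 -0.67112747  0.10598258] 0.044035875354401954
```

View pics/w2.png

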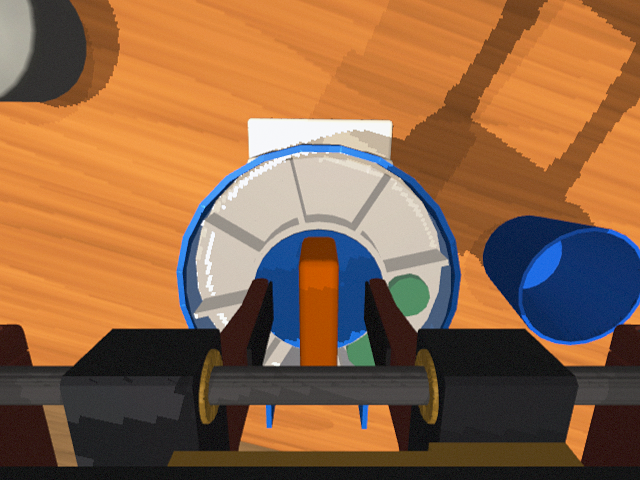

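The bar at column 319 is centred between the fingers (272 and 366), so I'll close on it.

>>> drive_tool(
  steps=[
    [[0.3,0,0,0,0,0,0],[0.2,0,0,0,0,0,0],[0.15,0,0,0,0,0,0],[0.1,0,0,0,0,0,0],[0.0,0,0,0,0,0,0],[0.0,0,0,0,0,0,0],[0.0,0,0,0,0,0,0]],
  ],
)

```text
clock: 4.05
tcp_pos: [0.5858, -0.1145, 0.137]
eef_rot: [-0.24, 1.557, 0.24]
wrist_force: [-0.5, 0.8, 2.1]
grip_width: 0.016
```

>>> drive_tool(
  steps=[
    [[0,0,0,0,0,0,-1],[0,0,0,0,0,0,-2],[0,0,0,0,0,0,-3],[0,0,0,0,0,0,-4],[0,0,0,0,0,0,-5],[0,0,0,0,0,0,-6],[0,0,0,0,0,0,-7],[0,0,0,0,0,0,-8],[0,0,0,0,0,0,-9],[0,0,0,0,0,0,-10]],
  ],
)

```text
clock: 5.05
tcp_pos: [0.5858, -0.1145, 0.137]
eef_rot: [-0.102, 1.568, 0.102]
wrist_force: [-0.1, 2.2, 4.6]
grip_width: 0.0159
```

```bash
cat > look.py <<'E'
from h import *
import sys
n=sys.argv[1]; cams=sys.argv[2].split(",") if len(sys.argv)>2 else ["scene","top"]
o=bot.observe();print(o['clock'],o['wrist_force'],o['wrist_torque'],o['grip_width'])
box={"scene":(150,90,300,280),"top":(370,180,520,330)}
out=np.zeros((507,800,3),np.uint8)
for i,k in enumerate(cams):
    im=bot.read_camera(k);x0,y0,x1,y1=box[k];c=im[y0:y1,x0:x1]
    m=mask(im,box[k],(55,50,20),(90,255,255))
    nn,_,st,ce=cv2.connectedComponentsWithStats(m)
    print(k,[(int(st[j,4]),ce[j].round(0).tolist()) for j in range(1,nn) if st[j,4]>5])
    c=cv2.resize(c,(400,int(400*c.shape[0]/c.shape[1])),interpolation=cv2.INTER_CUBIC);out[:c.shape[0],400*i:400*i+400]=c
cv2.imwrite(f"pics/{n}.png",out)
E
python3 look.py t1
```

```text
5.05 [-0.10486984  2.16392075  4.57368612] [0.38607721 0.12597644 0.10552389] 0.015929476051333828
scene [(188, [257.0, 169.0]), (144, [231.0, 182.0])]
top [(63, [421.0, 231.0])]
```

View pics/t1.png

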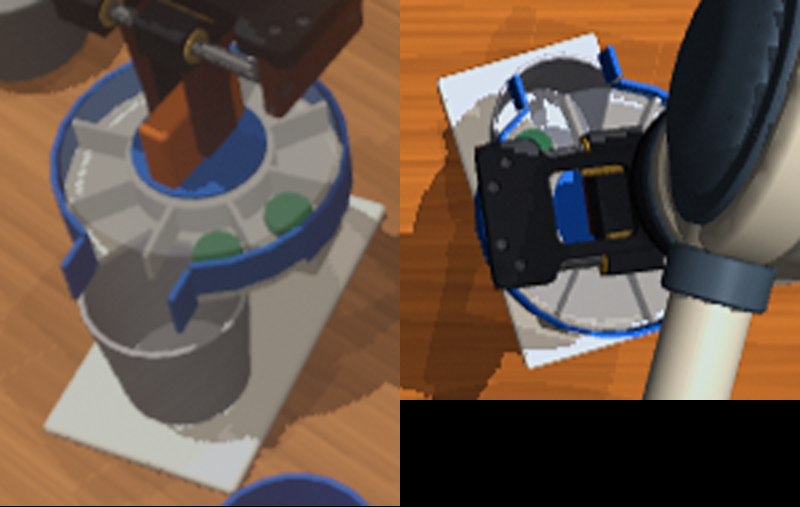

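Scene crop: the drum has turned with the grip, and the pocket walls have moved. Both tablets are still in, at (231,182) and (257,169), and the forces are small. I'll carry on in small steps.

>>> drive_tool(
  steps=[
    [[0,0,0,0,0,0,-1],[0,0,0,0,0,0,-2],[0,0,0,0,0,0,-3],[0,0,0,0,0,0,-4],[0,0,0,0,0,0,-4]],
  ],
)

```text
clock: 5.65
tcp_pos: [0.5858, -0.1144, 0.1369]
eef_rot: [-0.047, 1.57, 0.047]
wrist_force: [-0.5, 1.9, 4.2]
grip_width: 0.0158
```

```bash
python3 look.py t2 scene
```

```text
5.65 [-0.46146833  1.93311714  4.24947345] [ 0.33530804  0.14464435 -0.03510943] 0.015836064988376256
scene [(177, [256.0, 171.0]), (140, [229.0, 183.0])]
```

>>> drive_tool(
  steps=[
    [[0,0,0,0,0,0,-1],[0,0,0,0,0,0,-2],[0,0,0,0,0,0,-3],[0,0,0,0,0,0,-3]],
  ],
)

```text
clock: 6.1
tcp_pos: [0.5858, -0.1145, 0.137]
eef_rot: [-0.006, 1.57, 0.006]
wrist_force: [-1.2, 3.3, 4.9]
grip_width: 0.016
```

```bash
python3 look.py t3 scene
```

```text
6.1 [-1.23284456  3.27819282  4.87241373] [ 0.42350791  0.1688785  -0.02062502] 0.015957283958479365
scene [(167, [255.0, 172.0]), (135, [226.0, 184.0])]
```

View pics/t3.png

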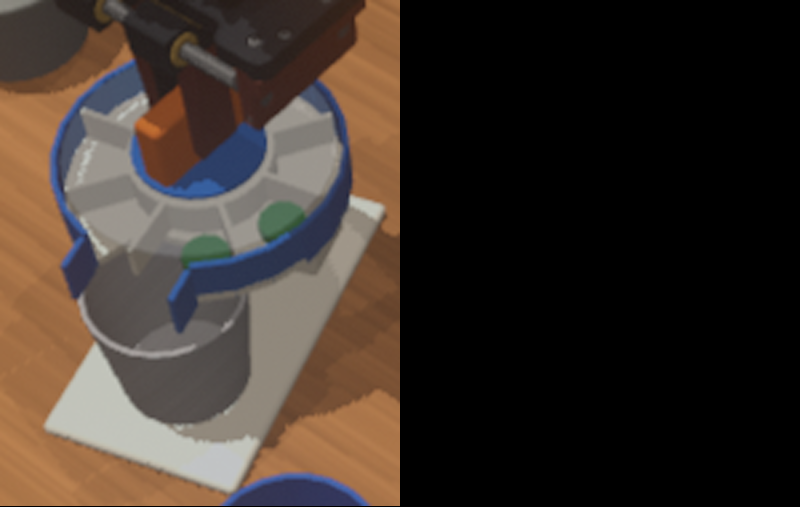

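After 17° both tablets are moving with the drum. The first, at (226,184), is nearing the opening.

>>> drive_tool(
  steps=[
    [[0,0,0,0,0,0,-1],[0,0,0,0,0,0,-2],[0,0,0,0,0,0,-3],[0,0,0,0,0,0,-3]],
  ],
)

```text
clock: 6.55
tcp_pos: [0.5858, -0.1144, 0.1369]
eef_rot: [0.035, 1.57, -0.035]
wrist_force: [-1.1, 2.4, 5.1]
grip_width: 0.0158
```

```bash
python3 look.py t4 scene
```

```text
6.55 [-1.1160716   2.41645094  5.10839211] [ 0.38537594  0.11132834 -0.01621155] 0.015834934812375332
scene [(157, [253.0, 173.0]), (143, [224.0, 184.0])]
```

>>> drive_tool(
  steps=[
    [[0,0,0,0,0,0,-1],[0,0,0,0,0,0,-2],[0,0,0,0,0,0,-3],[0,0,0,0,0,0,-3]],
  ],
)

```text
clock: 7.0
tcp_pos: [0.5858, -0.1144, 0.1369]
eef_rot: [0.077, 1.569, -0.076]
wrist_force: [0.5, 2.2, 5.9]
grip_width: 0.0157
```

```bash
python3 look.py t5 scene
```

```text
7.0 [0.54752676 2.23534292 5.85978986] [ 4.46691348e-01  1.94251744e-01 -1.17871319e-04] 0.015678876819267808
scene [(149, [252.0, 174.0]), (147, [221.0, 185.0])]
```

View pics/t5.png

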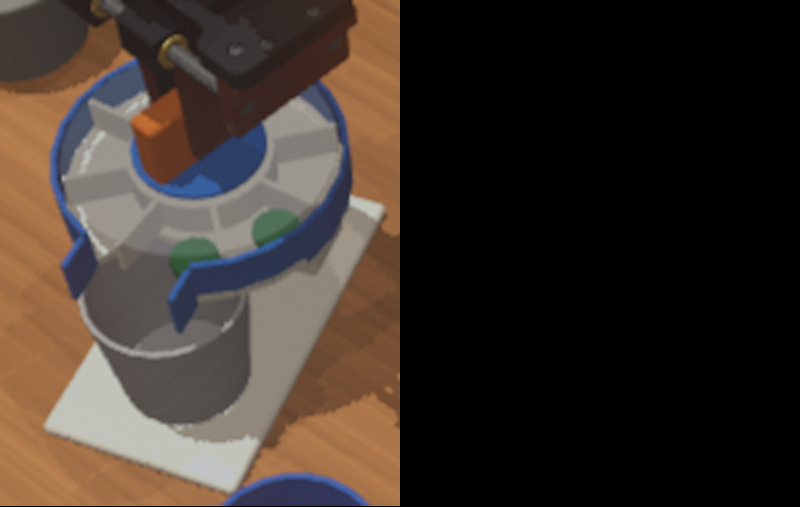

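At 23° the first tablet, at (221,185), is at the edge of the opening and still in the drum.

>>> drive_tool(
  steps=[
    [[0,0,0,0,0,0,-1],[0,0,0,0,0,0,-2],[0,0,0,0,0,0,-3],[0,0,0,0,0,0,-3]],
  ],
)

```text
clock: 7.45
tcp_pos: [0.5858, -0.1144, 0.137]
eef_rot: [0.118, 1.567, -0.117]
wrist_force: [-0.9, 2.7, 5.3]
grip_width: 0.0156
```

```bash
python3 look.py t6 scene
```

```text
7.45 [-0.92972915  2.72742975  5.25733754] [ 0.42270844  0.15911531 -0.05375581] 0.015647257319693877
scene [(139, [251.0, 175.0]), (156, [219.0, 186.0])]
```

>>> drive_tool(
  steps=[
    [[0,0,0,0,0,0,-1],[0,0,0,0,0,0,-2],[0,0,0,0,0,0,-2],[0,0,0,0,0,0,-2]],
  ],
)

```text
clock: 7.9
tcp_pos: [0.5858, -0.1144, 0.137]
eef_rot: [0.145, 1.566, -0.144]
wrist_force: [-1.1, 2.1, 3.9]
grip_width: 0.0161
```

```bash
python3 look.py t7 scene
```

```text
7.9 [-1.11205334  2.10209715  3.86104094] [0.39080281 0.19567132 0.01292108] 0.016136032543310877
scene [(133, [250.0, 176.0])]
```

View pics/t7.png

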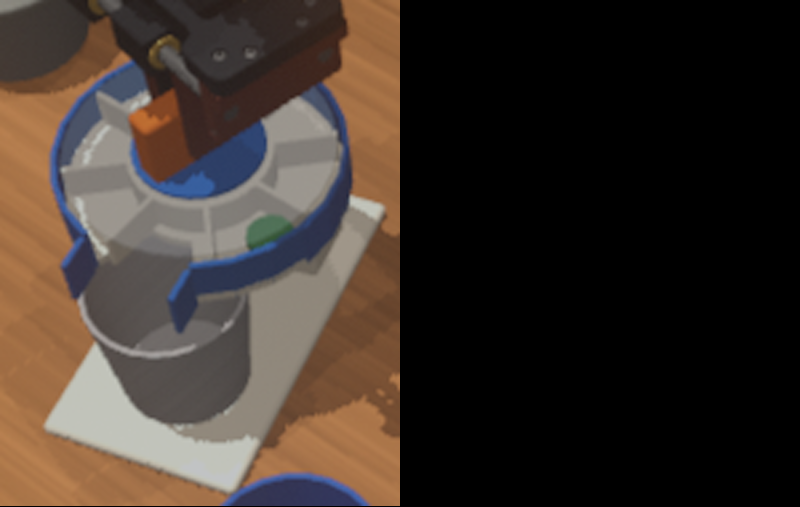

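At 28° the first tablet has left the drum, and the second is still in at (250,176). I'll hold here for 1.5 s.

>>> drive_tool(
  steps=[
    [[0,0,0,0,0,0,0],[0,0,0,0,0,0,0],[0,0,0,0,0,0,0],[0,0,0,0,0,0,0],[0,0,0,0,0,0,0],[0,0,0,0,0,0,0],[0,0,0,0,0,0,0],[0,0,0,0,0,0,0],[0,0,0,0,0,0,0],[0,0,0,0,0,0,0]],
  ],
)

```text
clock: 8.95
tcp_pos: [0.5858, -0.1144, 0.1369]
eef_rot: [0.145, 1.566, -0.144]
wrist_force: [-0.8, 2.1, 5.3]
grip_width: 0.0155
```

```bash
python3 look.py t8
```

```text
8.95 [-0.75801997  2.0724994   5.26546176] [ 0.35087574  0.16443318 -0.0719527 ] 0.015486239404533373
scene [(132, [250.0, 176.0])]
top []
```

View pics/t8.png

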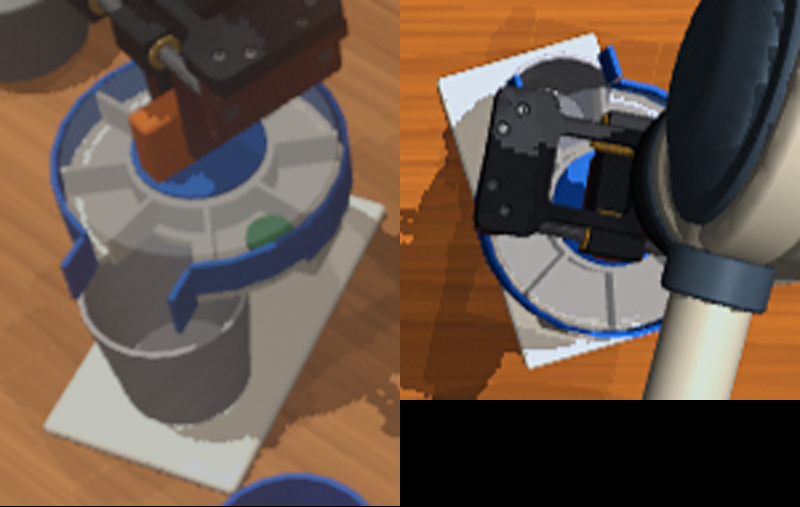

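>>> drive_tool(
  steps=[
    [[0,0,0,0,0,0,0],[0,0,0,0,0,0,0],[0,0,0,0,0,0,0],[0,0,0,0,0,0,0],[0,0,0,0,0,0,0]],
  ],
)

```text
clock: 9.55
tcp_pos: [0.5858, -0.1144, 0.137]
eef_rot: [0.145, 1.566, -0.144]
wrist_force: [-0.6, 2.5, 4.8]
grip_width: 0.0158
```

The first tablet isn't on the foot or the table, and the cup hasn't moved. Its resting place is hidden by the near cup wall in this view. The second tablet is steady in the drum after a 1.6 s pause, so I'll turn on.

>>> drive_tool(
  steps=[
    [[0,0,0,0,0,0,-1],[0,0,0,0,0,0,-2],[0,0,0,0,0,0,-3],[0,0,0,0,0,0,-4],[0,0,0,0,0,0,-5],[0,0,0,0,0,0,-6],[0,0,0,0,0,0,-7],[0,0,0,0,0,0,-8],[0,0,0,0,0,0,-9],[0,0,0,0,0,0,-10]],
  ],
)

```text
clock: 10.55
tcp_pos: [0.5858, -0.1144, 0.137]
eef_rot: [0.282, 1.552, -0.282]
wrist_force: [-0.5, 2.9, 4.5]
grip_width: 0.0157
```

>>> drive_tool(
  steps=[
    [[0,0,0,0,0,0,-1],[0,0,0,0,0,0,-2],[0,0,0,0,0,0,-3],[0,0,0,0,0,0,-4],[0,0,0,0,0,0,-5],[0,0,0,0,0,0,-6],[0,0,0,0,0,0,-7],[0,0,0,0,0,0,-8],[0,0,0,0,0,0,-9],[0,0,0,0,0,0,-10]],
  ],
)

```text
clock: 11.55
tcp_pos: [0.5858, -0.1143, 0.137]
eef_rot: [0.419, 1.53, -0.418]
wrist_force: [-0.3, 2.5, 5.9]
grip_width: 0.0157
```

```bash
python3 look.py t9 scene
```

```text
11.55 [-0.32440632  2.5138757   5.89499758] [0.40958232 0.15935623 0.02082894] 0.01565806158925253
scene [(97, [237.0, 182.0])]
```

>>> drive_tool(
  steps=[
    [[0,0,0,0,0,0,-1],[0,0,0,0,0,0,-2],[0,0,0,0,0,0,-3],[0,0,0,0,0,0,-4],[0,0,0,0,0,0,-5],[0,0,0,0,0,0,-6],[0,0,0,0,0,0,-7],[0,0,0,0,0,0,-8],[0,0,0,0,0,0,-9],[0,0,0,0,0,0,-10]],
  ],
)

```text
clock: 12.6
tcp_pos: [0.5858, -0.1143, 0.1369]
eef_rot: [0.554, 1.498, -0.554]
wrist_force: [-0.4, 2.8, 4.5]
grip_width: 0.0161
```

```bash
python3 look.py t10 scene
```

```text
12.6 [-0.37429798  2.77502106  4.48247405] [0.42835034 0.12880765 0.09528177] 0.016101835986392147
scene [(95, [230.0, 184.0])]
```

View pics/t10.png

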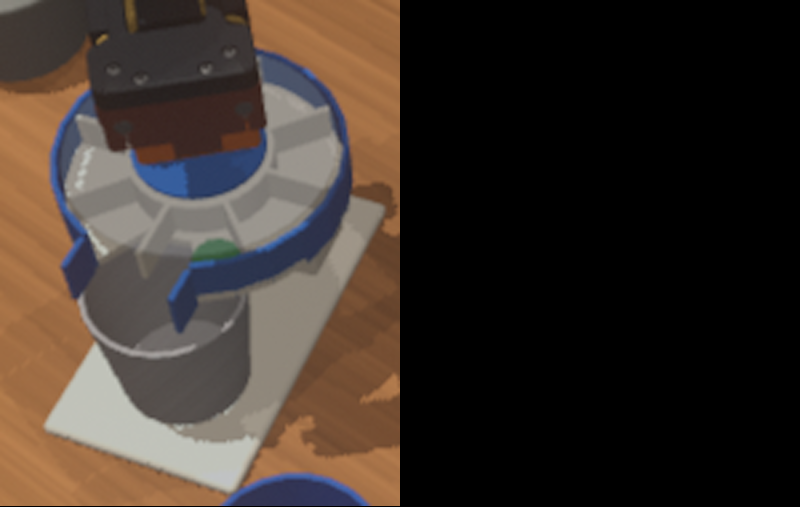

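At 58° the second tablet, at (230,184), is approaching the opening and still in the drum.

>>> drive_tool(
  steps=[
    [[0,0,0,0,0,0,-1],[0,0,0,0,0,0,-2],[0,0,0,0,0,0,-3],[0,0,0,0,0,0,-4],[0,0,0,0,0,0,-5],[0,0,0,0,0,0,-6],[0,0,0,0,0,0,-7],[0,0,0,0,0,0,-8],[0,0,0,0,0,0,-9],[0,0,0,0,0,0,-10]],
  ],
)

```text
clock: 13.65
tcp_pos: [0.5859, -0.1143, 0.1369]
eef_rot: [0.69, 1.458, -0.689]
wrist_force: [-1.0, 2.3, 4.4]
grip_width: 0.0159
```

>>> drive_tool(
  steps=[
    [[0,0,0,0,0,0,-1],[0,0,0,0,0,0,-2],[0,0,0,0,0,0,-3],[0,0,0,0,0,0,-4],[0,0,0,0,0,0,-5],[0,0,0,0,0,0,-6],[0,0,0,0,0,0,-6]],
  ],
)

```text
clock: 14.35
tcp_pos: [0.5859, -0.1143, 0.1369]
eef_rot: [0.77, 1.43, -0.769]
wrist_force: [-0.7, 3.2, 4.6]
grip_width: 0.0157
```

```bash
python3 look.py t11 scene
```

```text
14.35 [-0.66348042  3.23681594  4.64140245] [ 0.39796838  0.20516097 -0.11857203] 0.01566154658778899
scene []
```

View pics/t11.png

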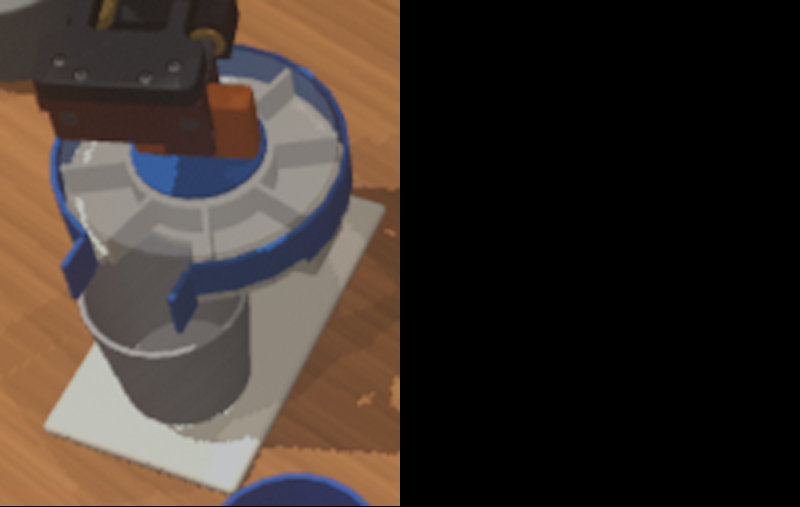

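Both tablets are out of the drum, and no green is visible outside the cup. I'll let go, rise, and look into the cup with the wrist camera.

>>> drive_tool(
  steps=[
    [[0,0,0,0,0,0,0],[0,0,0,0,0,0,0],[0,0,0,0,0,0,0],[0.2,0,0,0,0,0,0],[0.35,0,0,0,0,0,0],[0.5,0,0,0,0,0,0],[0.5,0,0,0,0,0,0],[0.5,0,0,0,0,0,0]],
  ],
)

```text
clock: 15.2
tcp_pos: [0.5856, -0.1147, 0.1363]
eef_rot: [0.769, 1.431, -0.769]
wrist_force: [0.1, -0.9, -0.4]
grip_width: 0.043
```

>>> drive_tool(
  steps=[
    [[0.5,0,0,5,0,0,0],[0.5,0,0,20,0,0,0],[0.5,0,0,40,0,0,0],[0.5,0,0,60,0,0,0],[0.5,0,0,80,0,0,0],[0.5,0,0,100,0,0,0],[0.5,0,0,120,0,0,0],[0.5,0,0,135,0,0,0],[0.5,0,0,140,0,0,0],[0.5,0,0,140,0,0,0]],
  ],
)

```text
clock: 16.2
tcp_pos: [0.586, -0.1147, 0.2784]
eef_rot: [0.769, 1.428, -0.768]
wrist_force: [0.2, 0.3, -0.3]
grip_width: 0.044
```

```bash
python3 look.py t12
python3 - <<'E'
from h import *
from scipy.spatial.transform import Rotation as Ro
o=bot.observe();R=Ro.from_rotvec(o['eef_rot']).as_matrix()
cv2.imwrite("pics/w3.png",bot.read_camera("wrist"))
H=np.array(bot.camera_info("wrist")["hand_eye"]);print(o['tcp_pos'],"cam",o['tcp_pos']+R@H[:3,3],R@H[:3,2],o['qpos'])
E
```

```text
16.2 [ 0.22762147  0.32862847 -0.2907764 ] [-0.07055442  0.00261599 -0.03492679] 0.04398551652789391
scene []
top [(111, [423.0, 223.0])]
[ 0.58558525 -0.11457116  0.27615446] cam [ 0.54491688 -0.04964311  0.43936881] [ 0.15507441 -0.23403624 -0.95978069] [-2.50211125e-01  1.00982579e-01  1.12498579e+00 -2.29499361e-05
  1.91625940e+00 -8.34722563e-01]
```

View pics/t12.png

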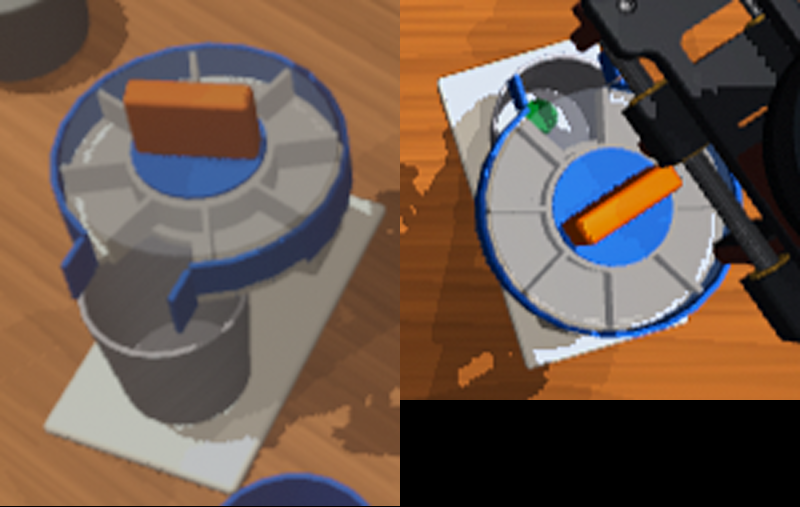

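View pics/w3.png

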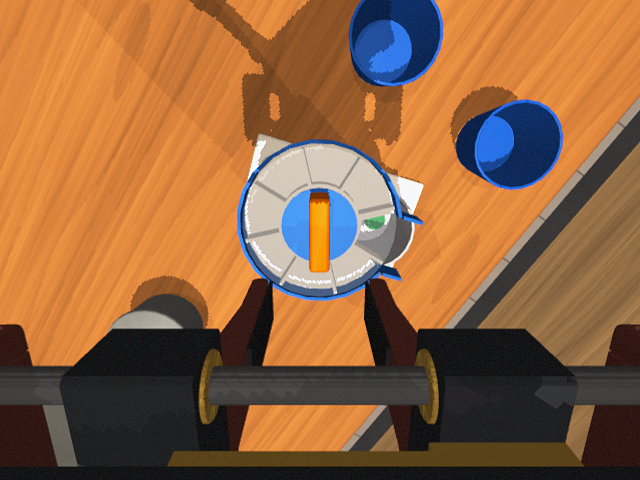

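The top view shows green at (423,223) and the wrist view at (375,222), near the mouth of the cup. I'll triangulate its height and get a better look from over the cup.

>>> drive_tool(
  steps=[
    [[0.5,10,3,0,0,0,0],[0.5,30,10,0,0,0,0],[0.5,55,18,0,0,0,0],[0.5,80,26,0,0,0,0],[0.5,95,31,0,0,0,0],[0.5,100,33,0,0,0,0],[0.5,100,33,0,0,0,0],[0.5,100,33,0,0,0,0]],
  ],
)

```text
clock: 17.15
tcp_pos: [0.6854, -0.0817, 0.2764]
eef_rot: [0.769, 1.431, -0.769]
wrist_force: [0.4, 0.0, 0.1]
grip_width: 0.0439
```

Run:
```python
from h import *
from scipy.spatial.transform import Rotation as Ro
o=bot.observe();R=Ro.from_rotvec(o['eef_rot']).as_matrix()
w=bot.read_camera("wrist");cv2.imwrite("pics/w4.png",w)
c=bot.camera_info("wrist");H=np.array(c["hand_eye"])
X=np.array([.64,-.095,.01]);x=H[:3,:3].T@(R.T@(X-o['tcp_pos'])-H[:3,3]);u,v=[int(k) for k in (x[0]/x[2]*c["fx"]+c["cx"],x[1]/x[2]*c["fy"]+c["cy"])];print(u,v)
def wr(R,p,px):
    d=R@H[:3,:3]@np.array([(px[0]-c["cx"])/c["fx"],(px[1]-c["cy"])/c["fy"],1]);return p+R@H[:3,3],d/np.linalg.norm(d)
m=mask(w,(0,0,640,330),(55,60,20),(90,255,255));n,_,st,ce=cv2.connectedComponentsWithStats(m)
for j in range(1,n):
    if st[j,4]>8:
        o1,d1=wr(R,o['tcp_pos'],ce[j]);o2,d2=ray("top",(423,223)); s=np.linalg.lstsq(np.stack([d1,-d2],1),o2-o1,rcond=None)[0]
        print(st[j],ce[j],o1+s[0]*d1,o2+s[1]*d2)
y0=max(0,v-90);x0=max(0,u-110);cv2.imwrite("pics/w4c.png",cv2.resize(w[y0:y0+170,x0:x0+220],None,fx=3.5,fy=3.5,interpolation=cv2.INTER_CUBIC))
```

```text
277 188
[275 169  22  37 378] [285.75925926 192.89153439] [ 0.64996773 -0.09105371  0.0255955 ] [ 0.64965394 -0.09600369  0.02647999]
```

View pics/w4c.png

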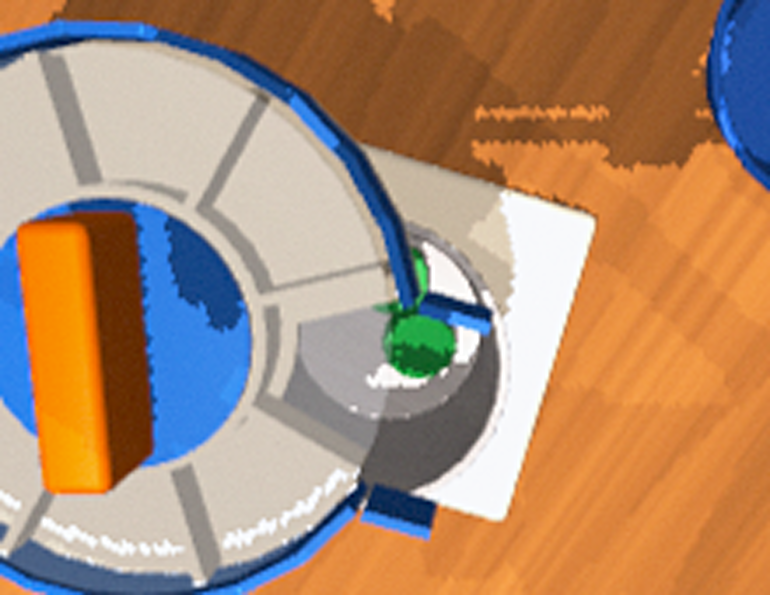

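The close crop shows both tablets inside the upright cup. One lies flat on the floor at crop (420,342), and the other leans at the wall behind the flap at (415,275). The patch triangulates to z of about 0.026, well below 60 mm. The gripper is clear, so I'll hand in.

Run:
```python
from h import *
print(bot.observe()['clock']);print(bot.job_done())
```

```text
17.2
the job is handed in; nothing more can be done
None
```

The job is done and handed in at 17.2 s of the 51 s allowed.

**What I did:** I gripped the orange bar and turned it clockwise in small steps. The first tablet dropped at about 28° (0.49 rad). I paused 1.6 s with the second tablet still in the drum, then turned on to 74°. The second tablet dropped between 58° and 74°. I then let go and lifted clear.

**Last checks:**
- **Tablets:** the wrist camera shows two green tablets in the cup, one flat on its floor and one apparently leaning at the wall, partly hidden behind the flap. The green patch triangulates to about 26 mm high, though the two camera rays missed each other by about 5 mm. That patch covers both tablets, so I did not measure the leaning one separately.
- **Cup and drum:** the cup is upright where it stood, and no green is left in the drum or outside the cup.
- **Robot:** the wrist force readings stayed below about 7 N, and at hand-in the gripper was touching nothing.

**Gaps and disagreements:**
- **First tablet:** I could not see it in the cup during the pause, because the near cup wall hid it. I only confirmed it there at the end.
- **Bar height:** its top measured 161 mm against the stated 164 mm, which is about what the camera calibration allows.

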